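# Lock the paper-register stud in the marbling bench's T-slot rail

### The arm

A 6-joint arm with a two-finger parallel gripper is mounted at the origin on the work surface. World frame = base frame: x ahead of the robot, y to its left, z up, the work surface at z = 0. Lengths are in m, angles in degrees, forces in N, time in s.
With the tool pointing down it reaches from about 0.25 to 0.725 m from the base axis. Payload 9.7 kg.
Tool frame: the origin (TCP) lies at the very end of the fingers, on their centre line; the grasp point (between the pads) lies 19 mm behind it (bot.hold_point_z is the distance from the TCP to the grasp point, in m); z points along the fingers, y is the line along which they close (so a half turn about z gives the same grasp; the last joint's range is limited). The gripper opens to 85 mm and grips with 20 to 120 N. Pads are 22 mm wide; open, the fingers measure 114 mm over their backs; the gripper's body (76 mm by 85 mm) begins 54 mm behind the grasp point. The pads swing forward as they close: fully open they stand 13 mm farther back than shut.
Start: joints at [-64.171, 4.979, 10.078, 95.1, 0, 90], TCP at [0.24, -0.495, 0.231] pointing down, gripper open.
Joint ranges: [-179.16, 179.16], [-48.56, 103.87], [-65.8, 70.77], [-126.05, 130.52], [-82.76, 87.17], [-180, 180]. Speed limits (degrees/s): [127.2, 127.2, 147.25, 180, 180, 180].

### API

Orientations are given as [roll, pitch, yaw] about the fixed x, y, z axes, in that order (R = Rz(yaw) Ry(pitch) Rx(roll)).
In Python, from workcell import bot gives the robot as it stands.
- The arm moves only by the tool play_rows, never from a script. Its argument "targets" is a list of rows, each an object with "grip": the closure in counts, from 0 (fully open) to 255 (shut); "linear": the shift along the world's x, y, z in cm, a list of three; "delta_rot": the turn, a rotation vector about the world's x, y, z in rad, a list of three. A call has 1 to 10 rows; each row is the pose to reach, as a shift and turn from the pose commanded when the call began; what a row does not reach only later rows make up. A row lasts 1/10 s, in which the tool goes at most 50 mm and 8.59 degrees, less where a joint would pass 70% of its speed; a pose out of reach is approached as far as the arm can. A call with a gripper value outside its range is refused whole. The fingers move at their own pace and stop on an object; "force" is the grip in N (left out, the last holds). Time passes only in rows, so rows that repeat a pose let the fingers close. It gives the time, the measured TCP pose, the force, the opening and the grip force at its end, in the units of the state.
- bot.get_obs(): the state, without advancing time (a new reading comes with each control period).
- bot.camera(name): name is "side" or "top" or "wrist"; returns a dict with "color" (400x640x3 uint8, red, green, blue), "range_z" (400x640 float32, m along the optical axis (not along the pixel's ray), 0 where there is no reading), "fov_y" (degrees; the focal length in pixels is half the picture's height over the tangent of half this angle, whatever the lens; pixels are square), "cx", "cy" (the principal point, pixels), "dist_coeffs" ([k1, k2, p1, p2, k3] as OpenCV has them; the pictures are not rectified), "world_to_cam" (4x4, takes a point from world to camera coordinates). Camera axes: x right, y up, looking along -z (the intrinsics and any distortion apply to the point x, -y, -z); pixel columns grow to the right and rows downward; lengths in m; the calibration is good to about 2 mm. A picture is of the moment at which its call begins.
- bot.job_done(): hands the job in; it is judged then, once.
Trained networks look in a picture, given as the dict that the camera call returned (one of the last four; its "shot" number tells which), for a name from the list of things; names that differ only in an ending like _2 or _b are one class to them, and where a whole thing is asked for, a point or a joint stands for the part that bears it (a point fixed in the world has none). Each returns a list of dicts, best first, with "conf" (0 to 1); they miss things now and then, are a little off and sometimes report something else, mostly with a low value. They report only what shows in the picture. A call takes as long as a camera call. They do not tell look-alikes from the thing itself.
- bot.search_frame(picture, target): "box" ([left, top, right, bottom] in pixels, round what is visible of it).
- bot.trace(picture, target): "pixels" (400x640 bool, what is visible of it) and "box" ([left, top, right, bottom] in pixels, round what is visible of it).
- bot.pinpoint(picture, target): "pixel" ([column, row] in pixels: a listed point, or the origin of a listed thing).
The state is a dict: "time": time; "q": joint angles; "qd": joint speeds; "joint_efforts": joint torques, N m; "ee_pos": TCP position; "tcp_rot": TCP orientation; "wrist_force": force on the tool from outside, world axes, zero at the start; "torque": the same for the moment, N m; "opening": finger opening in m; "grasp_force": force on a finger pad.
Only numpy, scipy, OpenCV 4.12 (cv2) and the standard library are available. Lean on these libraries where they do the work, as an engineer would, in place of code of your own. Each camera call takes 0.05 s, during which the arm holds its last target. There are 200 camera calls.

### The job

Set up the paper stop on the marbling bench: take the red-winged T-head stud from its wooden holder, lower it into the rail's slot at the green-marked end, and slide it along until it rests against the brass stop, without pushing the stop out of its setting. There press the stud gently down against the sprung floor, turn it a quarter turn so that its head locks crosswise under the lips, and let go, leaving it upright, locked and against the stop; leave everything else on the bench where it is.

Things in the scene. Friction and masses are not known exactly. Their poses are not given: they have to be found in the camera images.
- stud_centre (a point): Centre of the loose T-head stud: steel, 74 mm tall, about 0.15 kg, this point 37 mm above its underside. z: its axis, up; x: along the T head and the red wing, which are parallel. The head is 34 (x) by 14 (y) by 8 mm high, its lowest 3 mm reduced to 30 by 10.5 mm as a lead-in. It starts upright in the wooden holder, its underside 6 mm above the table.
- stud_wing (a point): Centre of the stud's red wing, its grip, 62 mm above its underside (25 mm above its centre): 44 (x) by 12 (y) by 24 mm high. Axes as the stud's.
- stud_collar (a point): Centre of the stud's round dark collar, 30 mm in diameter, 8 mm thick, its lower face 21 mm above the stud's underside. Below and above it the round shank is 13 mm thick.
- holder: Fixed light wooden block 70 (x) by 50 (y) by 22 mm high with one rectangular socket of 38 (x) by 18 (y) mm, 16 mm deep, in its middle. Origin: centre of its underside.
- rail: Fixed aluminium T-slot rail, 300 long, 48 wide, 36 mm high, black end caps. Origin: centre of its underside; x along the slot from the green-marked end (-x) towards the brass stop (+x), z up. The slot, at y = 0, is 17 mm wide between two lips, 28 to 36 mm up; below them the channel is 40 mm wide. The head, once below the lips, can turn either way.
- slot_load (a point): Middle of the loading end, on the slot's centre line level with the top of the rail, 100 mm from the rail's origin along -x. The lips are painted green 40 mm either way of it. Axes as the rail's.
- slot_floor (a point): Middle of the top of the sprung white floor in the channel (24 mm up at rest). A stud dropped in lengthways stands on it, its head partly between the lips: it slides but cannot turn. It yields from about 5 N, 12 N at 5 mm down, from where the head can turn, 17 N at 9 mm, where the collar meets the lips. Let go, it lifts the turned head against the lips (stud's underside 20 mm up) and clamps it.
- stop_range (a point): On the slot's centre line level with the top of the rail, the middle of the range in which the brass stop may be set: a block across the rail, 30 mm long, 13 mm high above the lips, whose flat face meets the stud's collar. The face lies up to 43 mm either way of this point along the rail, to be found by feel. Held by friction only: it slips above about 14 N.
- jar_blue: Bystander: closed blue jar, 60 mm diameter, 75 mm tall. Origin: centre of its underside.
- jar_red: Bystander: closed red jar, 60 mm diameter, 75 mm tall. Origin: centre of its underside.
- jar_yellow: Bystander: closed yellow jar, 60 mm diameter, 75 mm tall. Origin: centre of its underside.
- bottle: Bystander: small amber bottle, 40 mm diameter, 75 mm tall. Origin: centre of its underside.
- bowl: Bystander: white bowl, 90 mm diameter, 45 mm tall. Origin: centre of its underside.
- brush: Bystander: brush lying on the table, its length along its x.
- awl: Bystander: awl with a handle lying on the table, its length along its x.
Things that resemble listed ones, but are neither listed nor needed, are in the scene too. What is shaped like the part that bears stud_centre but pink is not meant.

How it is judged:
By the outcome, as a careful person would: the job done as asked, in the order asked, and still so for the second after the job is handed in, with the robot touching nothing.
It also fails if it takes over 67 s, if anything falls off the work surface, if the arm or the gripper's body presses on something with over 40 N, if the wrist force passes 120 N, or if a joint passes its speed limit or range.

## Working session

There is one attempt and no reset: what is moved stays moved. The work goes in short steps, Python scripts to look and compute and a tool call to move; the robot and the scene stay as the last step left them, time stands still between calls to the robot, and variables do not carry over. Pictures are saved under pics/ and viewed, at most 10 in all, crops included, and the job is handed in when it is done.

Besides the shell and the picture viewer there is one more tool, called after ">>>" by a JSON object that holds its "op" and its "data", one argument or row to a line. play_rows: Moves the arm, as the interface text tells. Its arguments: {"type":"object","properties":{"targets":{"type":"array","items":{"type":"object","properties":{"grip":{"type":"number"},"linear":{"type":"array","items":{"type":"number"}},"delta_rot":{"type":"array","items":{"type":"number"}}}}},"force":{"type":"number"}},"required":["targets"]}

```bash
mkdir -p pics; cat > h.py <<'E'
import numpy as np, cv2
from workcell import bot
def K(c):
    f=200/np.tan(np.radians(c['fov_y']/2)); return np.array([[f,0,c['cx']],[0,f,c['cy']],[0,0,1.]])
def ray(c,px):
    p=cv2.undistortPoints(np.array([[px]],float),K(c),np.array(c['dist_coeffs'],float))[0,0]
    M=np.linalg.inv(np.array(c['world_to_cam'])); d=M[:3,:3]@np.array([p[0],-p[1],-1]); return M[:3,3],d
def at_z(c,px,z):
    o,d=ray(c,px); return o+d*(z-o[2])/d[2]
def at_range(c,px):
    o,d=ray(c,px); return o+d*c['range_z'][int(round(px[1])),int(round(px[0]))]
def proj(c,P):
    M=np.array(c['world_to_cam']); q=M[:3,:3]@np.array(P)+M[:3,3]; q=q*[1,-1,-1]
    return cv2.projectPoints(q.reshape(1,1,3),np.zeros(3),np.zeros(3),K(c),np.array(c['dist_coeffs'],float))[0][0,0]
def save(c,n): cv2.imwrite('pics/'+n,cv2.cvtColor(c['color'],cv2.COLOR_RGB2BGR))
E
cat > a.py <<'E'
from h import *
np.set_printoptions(precision=4,suppress=True)
im=[]
for n in('top','side'):
    c=bot.camera(n); im.append(c['color'])
    print(n, np.linalg.inv(c['world_to_cam'])[:3,3])
    for t in('stud_centre','stud_wing','stud_collar','holder','rail','slot_load','stop_range','slot_floor'):
        for r in bot.pinpoint(c,t)[:3]: print(t,round(r['conf'],2),np.array(r['pixel']),at_range(c,r['pixel']))
cv2.imwrite('pics/a.png',cv2.cvtColor(im[0],cv2.COLOR_RGB2BGR));cv2.imwrite('pics/b.png',cv2.cvtColor(im[1],cv2.COLOR_RGB2BGR))
E
python3 a.py
```

```text
top [0.3947 0.0515 1.1909]
stud_centre 0.65 [453.8 240.3] [ 0.3953 -0.2912  0.0479]
stud_centre 0.52 [414.6 255.9] [ 0.3534 -0.1965  0.0344]
stud_centre 0.48 [451.7 281.2] [ 0.2966 -0.2782  0.0758]
stud_wing 0.74 [417.7 258.2] [ 0.3491 -0.1981  0.063 ]
stud_wing 0.67 [456.5 235.9] [ 0.4061 -0.2887  0.0781]
stud_wing 0.51 [452.6 283.7] [ 0.2905 -0.2808  0.0743]
stud_collar 0.68 [417.4 255.1] [0.3947 0.0515 1.1909]
stud_collar 0.58 [452.7 238. ] [ 0.401  -0.2889  0.0464]
stud_collar 0.51 [451.8 281.1] [ 0.2968 -0.2784  0.0758]
rail 0.76 [353.5 168.5] [ 0.5726 -0.0386  0.023 ]
slot_load 0.64 [393.2 173.4] [ 0.5624 -0.1408  0.026 ]
stop_range 0.79 [328.2 160.8] [0.5911 0.027  0.0213]
stop_range 0.21 [458.1 182.3] [ 0.5416 -0.3018  0.0463]
slot_floor 0.58 [353.  164.6] [ 0.5824 -0.037   0.0249]
side [-0.1976  0.9266  1.2057]
stud_centre 0.6 [382.7 167.4] [ 0.3959 -0.2911  0.0423]
stud_centre 0.59 [380.2 185.8] [ 0.356  -0.2047  0.0395]
stud_centre 0.3 [190.5 276.2] [0.6289 0.4388 0.0251]
stud_wing 0.72 [382.7 156.7] [ 0.4485 -0.3894  0.0001]
stud_wing 0.6 [383.2 183.2] [ 0.3411 -0.1952  0.0668]
stud_collar 0.64 [381.6 191.1] [ 0.3449 -0.1974  0.0258]
stud_collar 0.58 [381.9 166.7] [ 0.397  -0.2864  0.0484]
holder 0.64 [379.6 175. ] [ 0.3954 -0.2714  0.0204]
holder 0.22 [332.5 216.1] [0.4153 0.0027 0.032 ]
rail 0.96 [297.2 197.8] [0.5596 0.0035 0.0368]
slot_load 0.87 [316.8 175.5] [ 0.5737 -0.1316  0.0314]
stop_range 0.88 [289.6 200.3] [0.5744 0.0267 0.0355]
slot_floor 0.59 [298.2 191.1] [ 0.585  -0.0353  0.024 ]
slot_floor 0.55 [350.3 159.4] [ 0.5369 -0.2979  0.0083]
```

View pics/a.png

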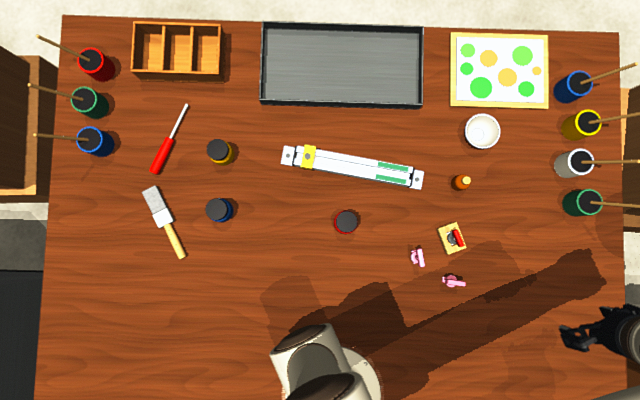

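View pics/b.png

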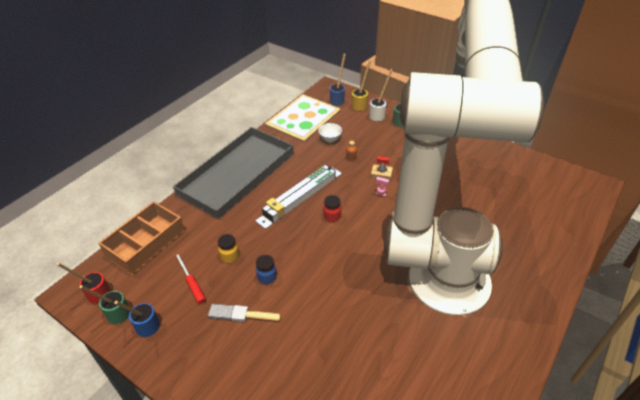

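The red-winged stud stands in its holder near (455,238) in the top picture, with two pink look-alikes at (417,257) and (453,281). The rail runs from its green end (405,175) to the brass stop (309,157). Next I go over the holder.

>>> {"op": "play_rows", "data": {
  "targets": [
    {"grip":0,"linear":[3,4,0]},
    {"grip":0,"linear":[6,8,0]},
    {"grip":0,"linear":[9,12,0]},
    {"grip":0,"linear":[12,15,0]},
    {"grip":0,"linear":[13,17,0]},
    {"grip":0,"linear":[13,17,0]},
    {"grip":0,"linear":[13,17,0]}
  ]
}}

```text
validation failed for argument at $.ta...
```

```bash
cat > b.py <<'E'
from h import *
import sys
np.set_printoptions(precision=4,suppress=True)
c=bot.camera('wrist'); save(c,sys.argv[1])
o=bot.get_obs(); print(o['ee_pos'],o['tcp_rot'],o['q'],o['wrist_force'],o['opening'])
M=np.linalg.inv(c['world_to_cam']);print(M[:3,3],M[:3,2])
for t in sys.argv[2:]:
    for r in bot.pinpoint(c,t)[:2]: print(t,round(r['conf'],2),np.array(r['pixel']),at_range(c,r['pixel']))
E
python3 b.py c.png stud_centre stud_wing stud_collar holder slot_load rail
```

```text
[ 0.2396 -0.4951  0.2313] [179.9972  -0.001   25.8281] [-64.1725   4.9776  10.0782  95.0977   0.001   89.9994] [0.4279 0.1425 0.0183] 0.08548992596663366
[ 0.3107 -0.4614  0.3744] [0.2796 0.1347 0.9506]
stud_centre 0.86 [172.8  41.8] [ 0.2966 -0.3044  0.0643]
stud_wing 0.78 [161.   40.6] [ 0.2933 -0.299   0.0746]
stud_collar 0.83 [179.6  48.7] [ 0.2935 -0.3128  0.0648]
```

View pics/c.png

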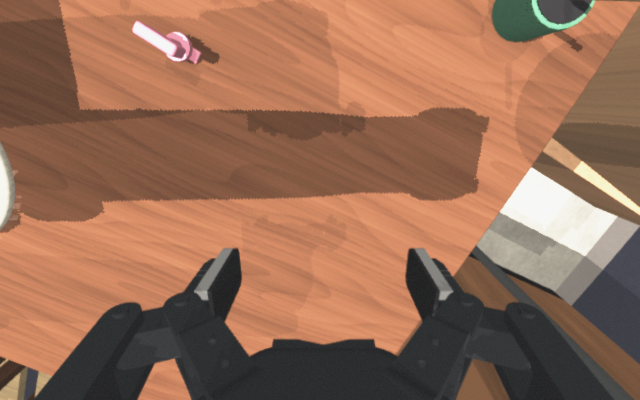

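The wrist picture (still at the start) shows only a pink look-alike at (165,42). The call was refused, so I resend it with rotations.

>>> {"op": "play_rows", "data": {
  "targets": [
    {"grip":0,"linear":[3,4,0],"delta_rot":[0,0,0]},
    {"grip":0,"linear":[6,8,0],"delta_rot":[0,0,0]},
    {"grip":0,"linear":[9,12,0],"delta_rot":[0,0,0]},
    {"grip":0,"linear":[12,16,0],"delta_rot":[0,0,0]},
    {"grip":0,"linear":[13,19.5,0],"delta_rot":[0,0,0]},
    {"grip":0,"linear":[13,19.5,0],"delta_rot":[0,0,0]},
    {"grip":0,"linear":[13,19.5,0],"delta_rot":[0,0,0]}
  ],
  "force": 40
}}

```text
time: 1.95
ee_pos: [0.37, -0.2996, 0.2315]
tcp_rot: [180.0, -0.0, 25.9]
wrist_force: [0.0, 0.1, -0.4]
opening: 0.0856
grasp_force: 0.0
```

```bash
python3 b.py d.png stud_centre stud_wing stud_collar holder slot_load rail
```

```text
[ 0.3697 -0.3003  0.2314] [179.9739   0.0014  25.8626] [-39.0781  -5.114    0.0052  95.0962  -0.0123 115.0593] [-0.4831  0.0753 -0.2314] 0.08569336270059676
[ 0.4409 -0.2657  0.3746] [0.2789 0.1358 0.9507]
stud_centre 0.66 [331.2 142.9] [ 0.4072 -0.2912  0.0802]
stud_centre 0.63 [244.8 148. ] [ 0.3552 -0.2081  0.0463]
stud_wing 0.81 [285.9 228.4] [ 0.297  -0.2885  0.0736]
stud_wing 0.79 [333.8 150.5] [ 0.4014 -0.2971  0.0795]
stud_collar 0.88 [242.5 144.1] [ 0.3638 -0.2083  0.0683]
stud_collar 0.68 [330.2 141.7] [ 0.408  -0.2897  0.0813]
```

View pics/d.png

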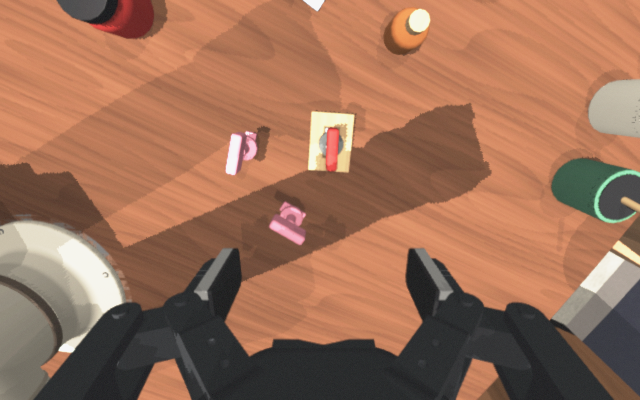

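Red stud in the holder at (333,145), pink ones at (242,152) and (290,225). I fit the wing's top face now.

```bash
cat > s.py <<'E'
from h import *
np.set_printoptions(precision=4,suppress=True)
c=bot.camera('wrist'); 
tr=bot.trace(c,'stud_wing'); print([(t['box'],t['conf']) for t in tr])
h=cv2.cvtColor(c['color'],cv2.COLOR_RGB2HSV)
m=((h[...,0]<8)|(h[...,0]>174))&(h[...,1]>190)&(h[...,2]>100)
m[:110]=0;m[185:]=0;m[:,:300]=0;m[:,370:]=0
v,u=np.nonzero(m); P=np.array([at_range(c,(a,b)) for a,b in zip(u,v)])
print(len(P),P[:,2].min(),P[:,2].max())
Z=P[:,2]; P=P[(Z>.070)&(Z<.09)]; print(len(P),np.median(P[:,2]))
r=cv2.minAreaRect(np.float32(P[:,:2]*1000)); print(r, cv2.boxPoints(r))
q=P[:,:2]-P[:,:2].mean(0); w,V=np.linalg.eigh(q.T@q); print(P.mean(0),np.degrees(np.arctan2(V[1,1],V[0,1])))
# holder top
m2=(h[...,0]>12)&(h[...,0]<30)&(h[...,1]>60)&(h[...,2]>170); m2[:100]=0;m2[185:]=0;m2[:,:300]=0;m2[:,370:]=0
v,u=np.nonzero(m2); P=np.array([at_z(c,(a,b),.022) for a,b in zip(u,v)])[:,:2]
zz=np.array([at_range(c,(a,b))[2] for a,b in zip(u,v)]);P=P[abs(zz-.022)<.006]
print(len(P),cv2.minAreaRect(np.float32(P*1000)))
print(bot.get_obs()['ee_pos'])
E
python3 s.py
```

```text
[([270.8, 201.2, 307.7, 247.8], 0.94), ([318.7, 126.8, 343.9, 172.5], 0.85), ([222.5, 130.9, 257.2, 175.3], 0.75), ([305.2, 0.5, 324.0, 11.2], 0.33)]Traceback (most recent call last):
  File "s.py", line 9, in <module>
    print(len(P),P[:,2].min(),P[:,2].max())
                 ~^^^^^
IndexError: too many indices for array: array is 1-dimensional, but 2 were indexed
```

```bash
sed -i 's/^m=.*/m=((h[...,0]<6)|(h[...,0]>174))\&(h[...,1]>150)\&(h[...,2]>90); print(h[135:170:5,333])/' s.py; python3 s.py
```

```text
[([226.8, 130.9, 256.6, 176.0], 0.94), ([268.4, 201.3, 308.1, 244.0], 0.72), ([316.6, 126.4, 345.6, 169.3], 0.71)]
[[  2 137 247]
 [  2 139 247]
 [  2 141 247]
 [  1 144 247]
 [  2 141 247]
 [  2 140 247]
 [  1 171 238]]
204 0.01377783103529856 0.37421892800786893
197 0.07978343674348876
((400.7850036621094, -295.3162536621094), (43.6718864440918, 11.166687965393066), 25.573684692382812) [[ 378.6782 -299.7059]
 [ 383.4985 -309.7786]
 [ 422.8918 -290.9266]
 [ 418.0715 -280.8539]]
[ 0.4004 -0.2961  0.0794] -157.95334269691452
641 ((400.6552429199219, -295.44970703125), (70.50347137451172, 50.19520950317383), 21.88205337524414)
[ 0.3695 -0.3003  0.2312]
```

>>> {"op": "play_rows", "data": {
  "targets": [
    {"grip":0,"linear":[3.1,0.5,-3],"delta_rot":[0,0,-0.067]},
    {"grip":0,"linear":[3.1,0.5,-7],"delta_rot":[0,0,-0.067]},
    {"grip":0,"linear":[3.1,0.5,-11],"delta_rot":[0,0,-0.067]},
    {"grip":0,"linear":[3.1,0.5,-14],"delta_rot":[0,0,-0.067]},
    {"grip":0,"linear":[3.1,0.5,-17],"delta_rot":[0,0,-0.067]},
    {"grip":0,"linear":[3.1,0.5,-18],"delta_rot":[0,0,-0.067]},
    {"grip":120,"linear":[3.1,0.5,-18],"delta_rot":[0,0,-0.067]},
    {"grip":200,"linear":[3.1,0.5,-18],"delta_rot":[0,0,-0.067]},
    {"grip":255,"linear":[3.1,0.5,-18],"delta_rot":[0,0,-0.067]},
    {"grip":255,"linear":[3.1,0.5,-18],"delta_rot":[0,0,-0.067]}
  ],
  "force": 60
}}

```text
time: 3.5
ee_pos: [0.4013, -0.2956, 0.0527]
tcp_rot: [179.9, -0.1, 22.0]
wrist_force: [-1.0, 0.5, -0.6]
opening: 0.0286
grasp_force: 0.0
```

>>> {"op": "play_rows", "data": {
  "targets": [
    {"grip":255,"linear":[0,0,0],"delta_rot":[0,0,0]},
    {"grip":255,"linear":[0,0,0],"delta_rot":[0,0,0]},
    {"grip":255,"linear":[0,0,0],"delta_rot":[0,0,0]}
  ]
}}

```text
time: 3.8
ee_pos: [0.401, -0.2952, 0.0523]
tcp_rot: [179.9, -0.0, 22.0]
wrist_force: [-1.2, 0.5, 4.9]
opening: 0.011
grasp_force: 58.9
```

>>> {"op": "play_rows", "data": {
  "targets": [
    {"grip":255,"linear":[0,0,2],"delta_rot":[0,0,0]},
    {"grip":255,"linear":[0,0,5],"delta_rot":[0,0,0]},
    {"grip":255,"linear":[0,0,9],"delta_rot":[0,0,0]},
    {"grip":255,"linear":[2,1,13],"delta_rot":[0,0,0.14]},
    {"grip":255,"linear":[5,3,16],"delta_rot":[0,0,0.28]},
    {"grip":255,"linear":[8,6,18],"delta_rot":[0,0,0.42]},
    {"grip":255,"linear":[11,8,18],"delta_rot":[0,0,0.56]},
    {"grip":255,"linear":[13,10,18],"delta_rot":[0,0,0.7]},
    {"grip":255,"linear":[14.4,10.5,18],"delta_rot":[0,0,0.84]},
    {"grip":255,"linear":[14.4,10.5,18],"delta_rot":[0,0,0.98]}
  ]
}}

```text
time: 4.8
ee_pos: [0.5461, -0.1887, 0.2304]
tcp_rot: [-179.9, -0.0, 78.6]
wrist_force: [-0.4, 0.5, -2.8]
opening: 0.011
grasp_force: 58.8
```

>>> {"op": "play_rows", "data": {
  "targets": [
    {"grip":255,"linear":[0,0,0],"delta_rot":[0,0,0]},
    {"grip":255,"linear":[0,0,0],"delta_rot":[0,0,0]}
  ]
}}

```text
time: 5.0
ee_pos: [0.5444, -0.1901, 0.2311]
tcp_rot: [-180.0, 0.0, 77.9]
wrist_force: [-0.1, 0.0, -1.7]
opening: 0.011
grasp_force: 58.8
```

```bash
python3 b.py e.png stud_centre stud_wing slot_load rail stop_range slot_floor
```

```text
[ 0.5444 -0.1902  0.2313] [-179.9892    0.003    77.8992] [-19.261    8.7244  14.1859  95.4719  -0.0043  82.8398] [ 0.3589 -0.1302 -3.6683] 0.010853482075542589
[ 0.5606 -0.1133  0.3742] [0.0657 0.3029 0.9508]
stud_centre 0.89 [157.7 276.1] [ 0.2954 -0.2855  0.0437]
stud_centre 0.88 [176.2 206.6] [ 0.353  -0.1983  0.0367]
stud_wing 0.89 [148.3 287.4] [ 0.2989 -0.2844  0.0711]
stud_wing 0.69 [321.9 264.8] [ 0.5451 -0.1824  0.26  ]
slot_load 0.7 [328.4 118.7] [ 0.562  -0.1348  0.0238]
rail 0.92 [324.5  31.8] [ 0.5767 -0.0438  0.0247]
rail 0.66 [323.7  27.8] [ 0.5767 -0.0396  0.0241]
slot_floor 0.8 [325.1  26.5] [ 0.5784 -0.0388  0.0243]
```

View pics/e.png

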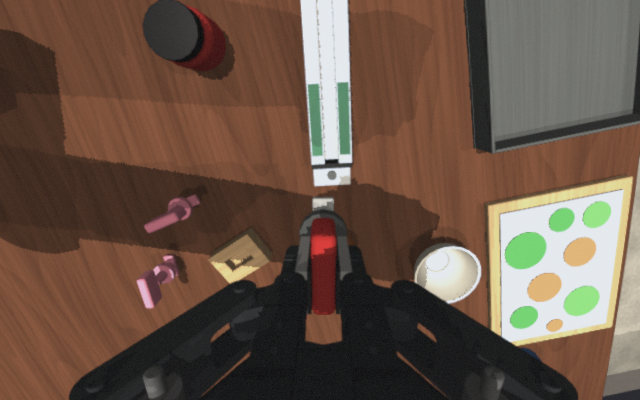

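The stud is held upright. The rail's green end is at (330,120) and its slot runs up the image at column ~325. I fit the rail's axis and the green marks.

```bash
cat > r.py <<'E'
from h import *
np.set_printoptions(precision=4,suppress=True)
def fit(n,box):
    c=bot.camera(n); l,t,r,b=box
    u,v=np.meshgrid(np.arange(l,r),np.arange(t,b)); u=u.ravel();v=v.ravel()
    p=cv2.undistortPoints(np.stack([u,v],1).astype(float).reshape(-1,1,2),K(c),np.array(c['dist_coeffs'],float))[:,0]
    M=np.linalg.inv(c['world_to_cam']); d=c['range_z'][v,u]
    P=(np.stack([p[:,0],-p[:,1],-np.ones(len(p))],1)*d[:,None])@M[:3,:3].T+M[:3,3]
    h=cv2.cvtColor(c['color'],cv2.COLOR_RGB2HSV)[v,u]
    L=(P[:,2]>.031)&(P[:,2]<.041)
    A=P[L,:2]; ra=cv2.minAreaRect(np.float32(A*1000)); print(n,'lips',len(A),np.median(P[L,2]),ra)
    S=(P[:,2]>.019)&(P[:,2]<.028); S&=(abs((P[:,:2]-A.mean(0))@[np.cos(np.radians(-10)),np.sin(np.radians(-10))])<.03)
    B=P[S,:2]; print('floor',len(B),cv2.minAreaRect(np.float32(B*1000)),B.mean(0))
    q=B-B.mean(0); V=np.linalg.eigh(q.T@q)[1][:,1]; print('floor yaw',np.degrees(np.arctan2(V[1],V[0]))%180)
    G=(h[:,0]>45)&(h[:,0]<90)&(h[:,1]>90)
    zz=.036; o=M[:3,3]; dd=(np.stack([p[:,0],-p[:,1],-np.ones(len(p))],1))@M[:3,:3].T
    Q=o+dd*((zz-o[2])/dd[:,2])[:,None]; g=Q[G&L,:2]
    rg=cv2.minAreaRect(np.float32(g*1000)); print('green',len(g),rg)
fit('wrist',(295,0,360,190)); fit('top',(270,140,430,195))
E
python3 r.py
```

```text
wrist lips 4821 0.03667413707554773 ((568.13134765625, -103.62418365478516), (177.92434692382812, 48.35679626464844), 81.175048828125)
floor 2448 ((568.9325561523438, -99.2772445678711), (175.09469604492188, 17.42888069152832), 81.12141418457031) [ 0.5699 -0.0923]
floor yaw 81.05999329768807
green 483 ((562.7032470703125, -135.63624572753906), (75.57357025146484, 40.9129638671875), 80.98875427246094)
top lips 1366 0.035178831440808134 ((579.5665893554688, -37.14305114746094), (312.5722961425781, 55.044986724853516), 82.04171752929688)
floor 650 ((571.692626953125, -35.25947570800781), (308.71630859375, 34.2686767578125), 81.08366394042969) [ 0.5759 -0.0506]
floor yaw 81.20179675408554
green 255 ((563.569580078125, -134.54412841796875), (76.62055969238281, 43.811676025390625), 80.94194030761719)
```

>>> {"op": "play_rows", "data": {
  "targets": [
    {"grip":255,"linear":[1,3,0],"delta_rot":[0,0,0.056]},
    {"grip":255,"linear":[1.9,5.4,-2],"delta_rot":[0,0,0.056]},
    {"grip":255,"linear":[1.9,5.4,-5],"delta_rot":[0,0,0.056]},
    {"grip":255,"linear":[1.9,5.4,-9],"delta_rot":[0,0,0.056]},
    {"grip":255,"linear":[1.9,5.4,-12],"delta_rot":[0,0,0.056]},
    {"grip":255,"linear":[1.9,5.4,-13.7],"delta_rot":[0,0,0.056]},
    {"grip":255,"linear":[1.9,5.4,-13.7],"delta_rot":[0,0,0.056]},
    {"grip":255,"linear":[1.9,5.4,-13.7],"delta_rot":[0,0,0.056]}
  ]
}}

```text
time: 6.25
ee_pos: [0.5637, -0.1361, 0.095]
tcp_rot: [180.0, 0.0, 81.3]
wrist_force: [0.4, 0.1, -0.4]
opening: 0.0112
grasp_force: 58.7
```

```bash
cat > y.py <<'E'
from h import *
np.set_printoptions(precision=4,suppress=True)
o=bot.get_obs(); print(o['ee_pos'],o['tcp_rot'],o['wrist_force'])
L=np.array([.5633,-.1355]);u=np.array([np.cos(np.radians(81.1)),np.sin(np.radians(81.1))]);n=np.array([-u[1],u[0]])
w=np.array(o['ee_pos'])[:2]-L; print('tcp rail along/across mm',w@u*1e3,w@n*1e3)
c=bot.camera('top'); save(c,'t.png')
h=cv2.cvtColor(c['color'],cv2.COLOR_RGB2HSV); m=(h[...,0]>18)&(h[...,0]<32)&(h[...,1]>150)&(h[...,2]>120);m[:135]=0;m[185:]=0;m[:,:285]=0;m[:,335:]=0
v,uu=np.nonzero(m);Q=np.array([at_range(c,(a,b)) for a,b in zip(uu,v)]);k=(Q[:,2]>.042)&(Q[:,2]<.056);Q=Q[k]
print(len(Q),np.percentile((Q[:,:2]-L)@u*1e3,[1,5,50,95,99]),Q[:,2].mean())
c=bot.camera('wrist'); save(c,'w.png')
M=bot.camera('wrist'); im=cv2.resize(np.hstack([c['color'][200:400,170:470]]),(800,533)); cv2.imwrite('pics/f.png',cv2.cvtColor(im,cv2.COLOR_RGB2BGR))
E
python3 y.py
```

```text
[ 0.5637 -0.1361  0.095 ] [179.983    0.0022  81.3374] [ 0.4131  0.1307 -0.4211]
tcp rail along/across mm -0.5194953598973868 -0.5226839056249302
213 [203.4495 204.3607 216.0293 229.2108 230.2439] 0.04787591703409631
```

View pics/f.png

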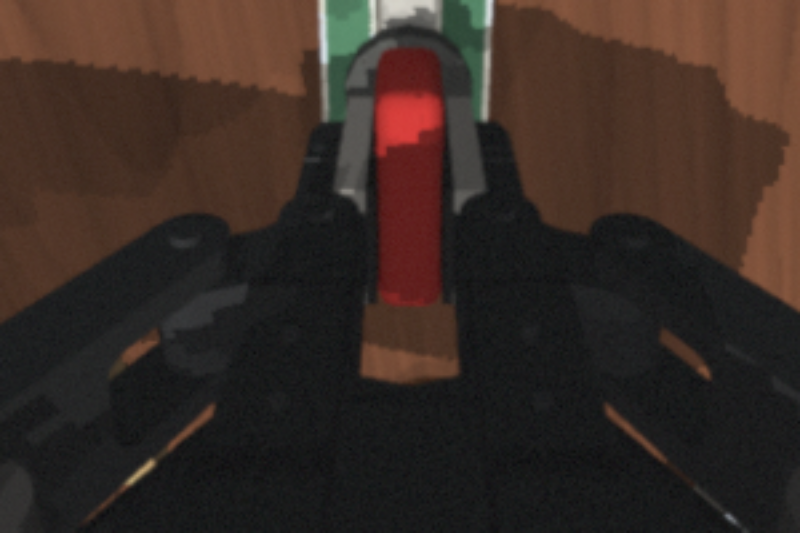

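The wing and collar (crop, column ~410) are centred over the slot between the green lips. I lower it now.

>>> {"op": "play_rows", "data": {
  "targets": [
    {"grip":255,"linear":[-0.05,0.05,-0.5],"delta_rot":[0,0,-0.003]},
    {"grip":255,"linear":[-0.05,0.05,-0.9],"delta_rot":[0,0,-0.003]},
    {"grip":255,"linear":[-0.05,0.05,-1.2],"delta_rot":[0,0,-0.003]},
    {"grip":255,"linear":[-0.05,0.05,-1.5],"delta_rot":[0,0,-0.003]},
    {"grip":255,"linear":[-0.05,0.05,-1.5],"delta_rot":[0,0,-0.003]}
  ]
}}

```text
time: 6.9
ee_pos: [0.5629, -0.1355, 0.0787]
tcp_rot: [-180.0, -0.0, 81.2]
wrist_force: [-0.1, -1.1, -2.1]
opening: 0.0109
grasp_force: 58.8
```

>>> {"op": "play_rows", "data": {
  "targets": [
    {"grip":255,"linear":[0,0,-0.3],"delta_rot":[0,0,0]},
    {"grip":255,"linear":[0,0,-0.5],"delta_rot":[0,0,0]},
    {"grip":255,"linear":[0,0,-0.7],"delta_rot":[0,0,0]},
    {"grip":255,"linear":[0,0,-0.8],"delta_rot":[0,0,0]},
    {"grip":255,"linear":[0,0,-0.8],"delta_rot":[0,0,0]}
  ]
}}

```text
time: 7.4
ee_pos: [0.5631, -0.1356, 0.0711]
tcp_rot: [-180.0, 0.0, 81.2]
wrist_force: [0.1, -0.6, -1.2]
opening: 0.0111
grasp_force: 58.8
```

>>> {"op": "play_rows", "data": {
  "targets": [
    {"grip":255,"linear":[0.155,0.99,0],"delta_rot":[0,0,0]},
    {"grip":255,"linear":[0.39,2.47,0],"delta_rot":[0,0,0]},
    {"grip":255,"linear":[0.62,3.95,0],"delta_rot":[0,0,0]},
    {"grip":255,"linear":[0.85,5.43,0],"delta_rot":[0,0,0]},
    {"grip":255,"linear":[1.08,6.92,0],"delta_rot":[0,0,0]},
    {"grip":255,"linear":[1.32,8.4,0],"delta_rot":[0,0,0]},
    {"grip":255,"linear":[1.55,9.88,0],"delta_rot":[0,0,0]},
    {"grip":255,"linear":[1.55,9.88,0],"delta_rot":[0,0,0]},
    {"grip":255,"linear":[1.55,9.88,0],"delta_rot":[0,0,0]}
  ]
}}

```text
time: 8.3
ee_pos: [0.5787, -0.0363, 0.0712]
tcp_rot: [-180.0, 0.0, 81.2]
wrist_force: [0.5, -0.9, -2.8]
opening: 0.0111
grasp_force: 58.8
```

```bash
cat > z.py <<'E'
from h import *
np.set_printoptions(precision=4,suppress=True)
o=bot.get_obs(); print(o['ee_pos'],o['tcp_rot'],o['wrist_force'],o['torque'])
L=np.array([.5633,-.1355]);u=np.array([np.cos(np.radians(81.1)),np.sin(np.radians(81.1))]);n=np.array([-u[1],u[0]])
w=np.array(o['ee_pos'])[:2]-L; print('tcp along/across mm',w@u*1e3,w@n*1e3)
c=bot.camera('wrist')
im=cv2.resize(c['color'][0:300,120:520],(800,600)); cv2.imwrite('pics/g.png',cv2.cvtColor(im,cv2.COLOR_RGB2BGR))
h=cv2.cvtColor(c['color'],cv2.COLOR_RGB2HSV); m=(h[...,0]>18)&(h[...,0]<32)&(h[...,1]>130)&(h[...,2]>100);m[:,:250]=0;m[:,400:]=0;m[250:]=0
v,uu=np.nonzero(m);Q=np.array([at_range(c,(a,b)) for a,b in zip(uu,v)]);Q=Q[(Q[:,2]>.044)&(Q[:,2]<.054)]
print(len(Q),np.percentile((Q[:,:2]-L)@u*1e3,[1,5,50,95,99]),np.percentile((Q[:,:2]-L)@n*1e3,[1,50,99]))
E
python3 z.py
```

```text
[ 0.5787 -0.0363  0.0712] [-179.9953    0.0129   81.2316] [ 0.4849 -0.9407 -2.8349] [0.0034 0.0127 0.0004]
tcp along/across mm 100.43083612040137 0.15095049116793136
78 [202.2084 202.383  211.3909 222.8223 224.0629] [-28.0972   3.8059  29.106 ]
```

View pics/g.png

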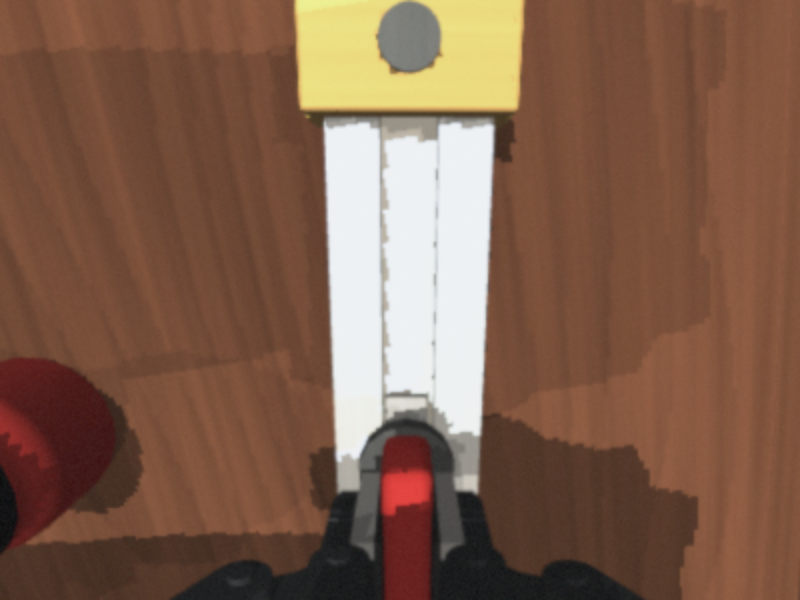

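The brass stop's face is at row ~112 of the crop (about 202 mm along from the load point), and the stud slides freely. Contact is expected near 187 mm.

>>> {"op": "play_rows", "data": {
  "targets": [
    {"grip":255,"linear":[0.2,1.3,0],"delta_rot":[0,0,0]},
    {"grip":255,"linear":[0.43,2.77,0],"delta_rot":[0,0,0]},
    {"grip":255,"linear":[0.66,4.25,0],"delta_rot":[0,0,0]},
    {"grip":255,"linear":[0.89,5.73,0],"delta_rot":[0,0,0]},
    {"grip":255,"linear":[1.08,6.92,0],"delta_rot":[0,0,0]},
    {"grip":255,"linear":[1.19,7.6,0],"delta_rot":[0,0,0]},
    {"grip":255,"linear":[1.24,7.9,0],"delta_rot":[0,0,0]},
    {"grip":255,"linear":[1.24,7.9,0],"delta_rot":[0,0,0]},
    {"grip":255,"linear":[1.24,7.9,0],"delta_rot":[0,0,0]}
  ]
}}

```text
time: 9.25
ee_pos: [0.591, 0.0419, 0.0713]
tcp_rot: [-180.0, 0.0, 81.2]
wrist_force: [-1.0, -1.1, -1.8]
opening: 0.0112
grasp_force: 58.8
```

>>> {"op": "play_rows", "data": {
  "targets": [
    {"grip":255,"linear":[0.015,0.1,0],"delta_rot":[0,0,0]},
    {"grip":255,"linear":[0.03,0.2,0],"delta_rot":[0,0,0]},
    {"grip":255,"linear":[0.03,0.2,0],"delta_rot":[0,0,0]}
  ]
}}

```text
time: 9.55
ee_pos: [0.5913, 0.0441, 0.0713]
tcp_rot: [180.0, -0.0, 81.2]
wrist_force: [0.4, 0.2, -1.6]
opening: 0.0109
grasp_force: 58.8
```

>>> {"op": "play_rows", "data": {
  "targets": [
    {"grip":255,"linear":[0.008,0.05,0],"delta_rot":[0,0,0]},
    {"grip":255,"linear":[0.015,0.1,0],"delta_rot":[0,0,0]},
    {"grip":255,"linear":[0.015,0.1,0],"delta_rot":[0,0,0]}
  ]
}}

```text
time: 9.85
ee_pos: [0.5915, 0.0453, 0.0713]
tcp_rot: [180.0, -0.0, 81.2]
wrist_force: [-0.1, 0.3, -2.2]
opening: 0.0108
grasp_force: 58.8
```

>>> {"op": "play_rows", "data": {
  "targets": [
    {"grip":255,"linear":[0.008,0.05,0],"delta_rot":[0,0,0]},
    {"grip":255,"linear":[0.015,0.1,0],"delta_rot":[0,0,0]},
    {"grip":255,"linear":[0.015,0.1,0],"delta_rot":[0,0,0]}
  ]
}}

```text
time: 10.15
ee_pos: [0.5916, 0.0463, 0.0713]
tcp_rot: [180.0, -0.0, 81.2]
wrist_force: [0.6, 0.4, -0.8]
opening: 0.011
grasp_force: 58.8
```

>>> {"op": "play_rows", "data": {
  "targets": [
    {"grip":255,"linear":[0.004,0.025,0],"delta_rot":[0,0,0]},
    {"grip":255,"linear":[0.008,0.05,0],"delta_rot":[0,0,0]},
    {"grip":255,"linear":[0.008,0.05,0],"delta_rot":[0,0,0]}
  ]
}}

```text
time: 10.45
ee_pos: [0.5917, 0.0468, 0.0713]
tcp_rot: [-180.0, 0.0, 81.2]
wrist_force: [0.1, -0.5, -1.5]
opening: 0.0111
grasp_force: 58.8
```

>>> {"op": "play_rows", "data": {
  "targets": [
    {"grip":255,"linear":[0.004,0.025,0],"delta_rot":[0,0,0]},
    {"grip":255,"linear":[0.008,0.05,0],"delta_rot":[0,0,0]},
    {"grip":255,"linear":[0.008,0.05,0],"delta_rot":[0,0,0]}
  ]
}}

```text
time: 10.75
ee_pos: [0.5918, 0.0473, 0.0713]
tcp_rot: [180.0, 0.0, 81.2]
wrist_force: [0.5, 0.7, -1.7]
opening: 0.0116
grasp_force: 58.8
```

>>> {"op": "play_rows", "data": {
  "targets": [
    {"grip":255,"linear":[0.004,0.025,0],"delta_rot":[0,0,0]},
    {"grip":255,"linear":[0.008,0.05,0],"delta_rot":[0,0,0]},
    {"grip":255,"linear":[0.008,0.05,0],"delta_rot":[0,0,0]}
  ]
}}

```text
time: 11.05
ee_pos: [0.5919, 0.0478, 0.0713]
tcp_rot: [-180.0, 0.0, 81.2]
wrist_force: [-0.3, 1.3, -2.7]
opening: 0.0113
grasp_force: 58.8
```

>>> {"op": "play_rows", "data": {
  "targets": [
    {"grip":255,"linear":[0.004,0.025,0],"delta_rot":[0,0,0]},
    {"grip":255,"linear":[0.008,0.05,0],"delta_rot":[0,0,0]},
    {"grip":255,"linear":[0.008,0.05,0],"delta_rot":[0,0,0]}
  ]
}}

```text
time: 11.35
ee_pos: [0.592, 0.0483, 0.0713]
tcp_rot: [-180.0, 0.0, 81.2]
wrist_force: [-0.3, -0.4, -2.2]
opening: 0.0106
grasp_force: 58.8
```

>>> {"op": "play_rows", "data": {
  "targets": [
    {"grip":255,"linear":[0.004,0.025,0],"delta_rot":[0,0,0]},
    {"grip":255,"linear":[0.008,0.05,0],"delta_rot":[0,0,0]},
    {"grip":255,"linear":[0.008,0.05,0],"delta_rot":[0,0,0]}
  ]
}}

```text
time: 11.65
ee_pos: [0.592, 0.0488, 0.0713]
tcp_rot: [-180.0, 0.0, 81.2]
wrist_force: [-0.5, 0.1, -1.9]
opening: 0.0116
grasp_force: 58.8
```

>>> {"op": "play_rows", "data": {
  "targets": [
    {"grip":255,"linear":[0.004,0.025,0],"delta_rot":[0,0,0]},
    {"grip":255,"linear":[0.008,0.05,0],"delta_rot":[0,0,0]},
    {"grip":255,"linear":[0.008,0.05,0],"delta_rot":[0,0,0]}
  ]
}}

```text
time: 11.95
ee_pos: [0.5921, 0.0492, 0.0713]
tcp_rot: [-180.0, 0.0, 81.2]
wrist_force: [0.2, -0.1, -2.1]
opening: 0.011
grasp_force: 58.8
```

>>> {"op": "play_rows", "data": {
  "targets": [
    {"grip":255,"linear":[0.004,0.025,0],"delta_rot":[0,0,0]},
    {"grip":255,"linear":[0.008,0.05,0],"delta_rot":[0,0,0]},
    {"grip":255,"linear":[0.008,0.05,0],"delta_rot":[0,0,0]}
  ]
}}

```text
time: 12.25
ee_pos: [0.5921, 0.0494, 0.0713]
tcp_rot: [-180.0, 0.0, 81.2]
wrist_force: [0.5, -2.8, -0.7]
opening: 0.0109
grasp_force: 58.9
```

Contact is felt: TCP y stalls at 0.0494 with -2.8 N. Now I press down gently.

>>> {"op": "play_rows", "data": {
  "targets": [
    {"grip":255,"linear":[0,0,-0.2],"delta_rot":[0,0,0]},
    {"grip":255,"linear":[0,0,-0.4],"delta_rot":[0,0,0]},
    {"grip":255,"linear":[0,0,-0.6],"delta_rot":[0,0,0]},
    {"grip":255,"linear":[0,0,-0.7],"delta_rot":[0,0,0]},
    {"grip":255,"linear":[0,0,-0.7],"delta_rot":[0,0,0]}
  ]
}}

```text
time: 12.75
ee_pos: [0.5925, 0.0493, 0.0658]
tcp_rot: [179.9, 0.0, 81.2]
wrist_force: [-4.0, -4.4, 9.6]
opening: 0.011
grasp_force: 61.0
```

>>> {"op": "play_rows", "data": {
  "targets": [
    {"grip":255,"linear":[-0.02,-0.02,-0.1],"delta_rot":[0,0,0]},
    {"grip":255,"linear":[-0.02,-0.02,-0.2],"delta_rot":[0,0,0]},
    {"grip":255,"linear":[-0.02,-0.02,-0.25],"delta_rot":[0,0,0]},
    {"grip":255,"linear":[-0.02,-0.02,-0.25],"delta_rot":[0,0,0]}
  ]
}}

```text
time: 13.15
ee_pos: [0.5925, 0.0493, 0.064]
tcp_rot: [179.9, -0.0, 81.2]
wrist_force: [-5.3, -5.1, 13.2]
opening: 0.0112
grasp_force: 61.5
```

>>> {"op": "play_rows", "data": {
  "targets": [
    {"grip":255,"linear":[0,-0.03,0],"delta_rot":[0,0,0.07]},
    {"grip":255,"linear":[0,-0.03,0],"delta_rot":[0,0,0.15]},
    {"grip":255,"linear":[0,-0.03,0],"delta_rot":[0,0,0.25]},
    {"grip":255,"linear":[0,-0.03,0],"delta_rot":[0,0,0.35]},
    {"grip":255,"linear":[0,-0.03,0],"delta_rot":[0,0,0.35]}
  ]
}}

```text
time: 13.65
ee_pos: [0.5938, 0.0491, 0.0641]
tcp_rot: [179.7, 0.1, 101.4]
wrist_force: [0.0, -3.9, 11.5]
opening: 0.011
grasp_force: 60.9
```

```bash
python3 -c "
from h import *
o=bot.get_obs();print(o['wrist_force'],o['torque'],o['tcp_rot'],o['ee_pos'])"
```

```text
[ 0.01732759 -3.85217063 11.48412494] [-0.79374647 -0.13303199  0.01549527] [1.79714276e+02 5.77718123e-02 1.01412346e+02] [0.59378636 0.04912442 0.06414419]
```

>>> {"op": "play_rows", "data": {
  "targets": [
    {"grip":255,"linear":[-0.06,0,0],"delta_rot":[0,0,0.13]},
    {"grip":255,"linear":[-0.12,0,0],"delta_rot":[0,0,0.26]},
    {"grip":255,"linear":[-0.12,0,0],"delta_rot":[0,0,0.39]},
    {"grip":255,"linear":[-0.12,0,0],"delta_rot":[0,0,0.53]},
    {"grip":255,"linear":[-0.12,0,0],"delta_rot":[0,0,0.67]},
    {"grip":255,"linear":[-0.12,0,0],"delta_rot":[0,0,0.81]},
    {"grip":255,"linear":[-0.12,0,0],"delta_rot":[0,0,0.95]},
    {"grip":255,"linear":[-0.12,0,0],"delta_rot":[0,0,1.08]},
    {"grip":255,"linear":[-0.12,0,0],"delta_rot":[0,0,1.2]},
    {"grip":255,"linear":[-0.12,0,0],"delta_rot":[0,0,1.217]}
  ]
}}

```text
time: 14.65
ee_pos: [0.5924, 0.05, 0.0641]
tcp_rot: [179.9, 0.2, 171.2]
wrist_force: [1.2, 0.7, 10.8]
opening: 0.0112
grasp_force: 60.8
```

>>> {"op": "play_rows", "data": {
  "targets": [
    {"grip":255,"linear":[0,0,0],"delta_rot":[0,0,0]}
  ]
}}

```text
time: 14.75
ee_pos: [0.5924, 0.05, 0.0641]
tcp_rot: [179.9, 0.2, 171.0]
wrist_force: [0.6, 0.6, 11.6]
opening: 0.0109
grasp_force: 60.8
```

```bash
sed 's/g.png/i.png/' z.py > z2.py; python3 z2.py; python3 -c "
from h import *
print(bot.get_obs()['torque'])
c=bot.camera('side');s=c['color'][150:250,220:360];cv2.imwrite('pics/j.png',cv2.cvtColor(cv2.resize(s,(784,560)),cv2.COLOR_RGB2BGR))"
```

```text
[0.5924 0.05   0.0641] [179.8666   0.2452 171.0249] [ 0.5883  0.5727 11.5989] [ 0.069   0.0172 -0.0077]
tcp along/across mm 187.73758610063254 -0.006114715752732897
54 [201.975  202.0841 213.4995 228.5056 229.6861] [ 1.2189 28.8735 29.3201]
[ 0.13003981  0.03899685 -0.03282409]
```

View pics/i.png

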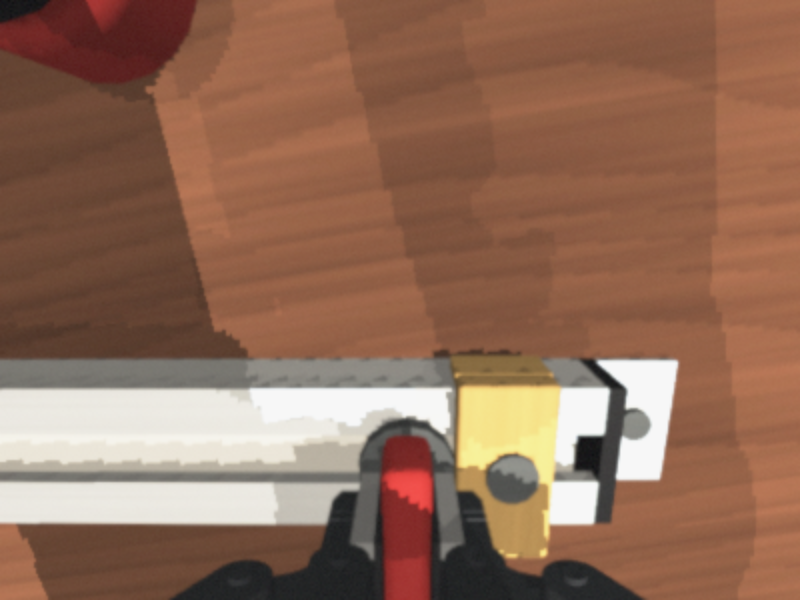

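The wing is now crosswise and the brass stop hasn't moved (face still ~202 mm). I nudge lightly back against the stop before letting go.

>>> {"op": "play_rows", "data": {
  "targets": [
    {"grip":255,"linear":[0.005,0.03,0],"delta_rot":[0,0,0]},
    {"grip":255,"linear":[0.005,0.03,0],"delta_rot":[0,0,0]}
  ]
}}

```text
time: 15.05
ee_pos: [0.5924, 0.05, 0.0641]
tcp_rot: [179.9, 0.2, 171.0]
wrist_force: [-0.2, -1.2, 11.1]
opening: 0.0109
grasp_force: 60.9
```

>>> {"op": "play_rows", "data": {
  "targets": [
    {"grip":255,"linear":[0.005,0.03,0],"delta_rot":[0,0,0]},
    {"grip":255,"linear":[0.005,0.03,0],"delta_rot":[0,0,0]}
  ]
}}

```text
time: 15.25
ee_pos: [0.5924, 0.0501, 0.0641]
tcp_rot: [179.9, 0.2, 171.0]
wrist_force: [-0.6, -2.9, 11.9]
opening: 0.0111
grasp_force: 60.9
```

>>> {"op": "play_rows", "data": {
  "targets": [
    {"grip":255,"linear":[0.005,0.03,0],"delta_rot":[0,0,0]},
    {"grip":255,"linear":[0.005,0.03,0],"delta_rot":[0,0,0]}
  ]
}}

```text
time: 15.45
ee_pos: [0.5924, 0.0502, 0.0641]
tcp_rot: [179.9, 0.2, 171.0]
wrist_force: [-0.5, -3.3, 11.4]
opening: 0.0111
grasp_force: 61.0
```

>>> {"op": "play_rows", "data": {
  "targets": [
    {"grip":255,"linear":[0.004,0.025,0],"delta_rot":[0,0,0]},
    {"grip":255,"linear":[0.004,0.025,0],"delta_rot":[0,0,0]}
  ]
}}

```text
time: 15.65
ee_pos: [0.5924, 0.0502, 0.0641]
tcp_rot: [180.0, 0.2, 170.9]
wrist_force: [-0.6, -3.9, 12.6]
opening: 0.0111
grasp_force: 61.0
```

>>> {"op": "play_rows", "data": {
  "targets": [
    {"grip":255,"linear":[0,0,0.1],"delta_rot":[0,0,0]},
    {"grip":255,"linear":[0,0,0.2],"delta_rot":[0,0,0]},
    {"grip":255,"linear":[0,0,0.3],"delta_rot":[0,0,0]},
    {"grip":255,"linear":[0,0,0.3],"delta_rot":[0,0,0]}
  ]
}}

```text
time: 16.05
ee_pos: [0.5922, 0.0502, 0.0662]
tcp_rot: [180.0, 0.2, 170.9]
wrist_force: [1.8, -3.7, 6.9]
opening: 0.011
grasp_force: 60.4
```

>>> {"op": "play_rows", "data": {
  "targets": [
    {"grip":255,"linear":[0,0,0.05],"delta_rot":[0,0,0]},
    {"grip":255,"linear":[0,0,0.1],"delta_rot":[0,0,0]},
    {"grip":255,"linear":[0,0,0.12],"delta_rot":[0,0,0]},
    {"grip":255,"linear":[0,0,0.12],"delta_rot":[0,0,0]}
  ]
}}

```text
time: 16.45
ee_pos: [0.5921, 0.0502, 0.0663]
tcp_rot: [180.0, 0.1, 170.9]
wrist_force: [5.5, -4.0, 0.2]
opening: 0.0111
grasp_force: 59.3
```

The head is clamped under the lips (z force ~0, height stalled at 0.0663). I release.

>>> {"op": "play_rows", "data": {
  "targets": [
    {"grip":225,"linear":[0,0,0],"delta_rot":[0,0,0]},
    {"grip":200,"linear":[0,0,0],"delta_rot":[0,0,0]},
    {"grip":150,"linear":[0,0,0],"delta_rot":[0,0,0]},
    {"grip":120,"linear":[0,0,0],"delta_rot":[0,0,0]},
    {"grip":120,"linear":[0,0,0],"delta_rot":[0,0,0]},
    {"grip":120,"linear":[0,0,0],"delta_rot":[0,0,0]}
  ]
}}

```text
time: 17.05
ee_pos: [0.5909, 0.0505, 0.0659]
tcp_rot: [180.0, -0.0, 171.0]
wrist_force: [-0.2, 0.4, 0.1]
opening: 0.0451
grasp_force: 0.0
```

>>> {"op": "play_rows", "data": {
  "targets": [
    {"grip":120,"linear":[0,0,1],"delta_rot":[0,0,0]},
    {"grip":120,"linear":[0,0,3],"delta_rot":[0,0,0]},
    {"grip":120,"linear":[0,0,6],"delta_rot":[0,0,0]},
    {"grip":120,"linear":[0,0,9],"delta_rot":[0,0,0]},
    {"grip":120,"linear":[0,0,12],"delta_rot":[0,0,0]},
    {"grip":120,"linear":[-2,0,14],"delta_rot":[0,0,0]},
    {"grip":120,"linear":[-2,0,14],"delta_rot":[0,0,0]},
    {"grip":120,"linear":[-2,0,14],"delta_rot":[0,0,0]}
  ]
}}

```text
time: 17.85
ee_pos: [0.5712, 0.0505, 0.2068]
tcp_rot: [180.0, 0.1, 171.0]
wrist_force: [0.0, 0.9, -0.5]
opening: 0.0453
grasp_force: 0.0
```

```bash
cat > v.py <<'E'
from h import *
np.set_printoptions(precision=4,suppress=True)
L=np.array([.5633,-.1355]);u=np.array([np.cos(np.radians(81.1)),np.sin(np.radians(81.1))]);n=np.array([-u[1],u[0]])
c=bot.camera('wrist'); print(bot.get_obs()['ee_pos'],bot.get_obs()['wrist_force'])
for t in ('stud_wing','stud_collar'):
    for r in bot.pinpoint(c,t)[:2]:
        P=at_z(c,r['pixel'],.094 if 'wing' in t else .049); print(t,r['conf'],r['pixel'],(P[:2]-L)@u*1e3,(P[:2]-L)@n*1e3)
h=cv2.cvtColor(c['color'],cv2.COLOR_RGB2HSV); m=(h[...,0]>18)&(h[...,0]<32)&(h[...,1]>130)&(h[...,2]>100)
v,uu=np.nonzero(m);Q=np.array([at_range(c,(a,b)) for a,b in zip(uu,v)]);Q=Q[(Q[:,2]>.044)&(Q[:,2]<.054)]
a=(Q[:,:2]-L)@u*1e3;a=a[(a>150)&(a<260)];print('stop',len(a),np.percentile(a,[1,5,50,95,99]))
m=((h[...,0]<6)|(h[...,0]>174))&(h[...,1]>130)&(h[...,2]>90)
v,uu=np.nonzero(m);Q=np.array([at_range(c,(a,b)) for a,b in zip(uu,v)]);k=(abs(Q[:,2]-.094)<.006)&(np.linalg.norm(Q[:,:2]-[.5922,.05],axis=1)<.04);Q=Q[k]
print('wing',len(Q),Q.mean(0),np.median(Q[:,2]),cv2.minAreaRect(np.float32(Q[:,:2]*1000)))
cv2.imwrite('pics/k.png',cv2.cvtColor(np.vstack([cv2.resize(c['color'][50:350,120:520],(400,300)),cv2.resize(bot.camera('side')['color'][150:250,220:353],(400,300))]),cv2.COLOR_RGB2BGR))
E
python3 v.py
```

```text
[0.5711 0.0504 0.2057] [-0.3124  0.0371 -0.3001]
stud_wing 0.74 [324.9, 208.5] 185.5891265406165 3.022362818740361
stud_wing 0.64 [529.3, 30.8] 350.5109725280435 155.49827475918335
stud_collar 0.8 [43.6, 2.4] -77.80638216292354 192.5892620707602
stud_collar 0.37 [45.7, 192.5] -129.37748838106393 5.374431453503817
stop 16 [202.5967 202.6018 202.8838 212.5874 227.2358]
wing 500 [0.5888 0.0495 0.0941] 0.09421782393645672 ((590.6162109375, 49.205265045166016), (11.309605598449707, 43.344505310058594), 81.48165893554688)
```

View pics/k.png

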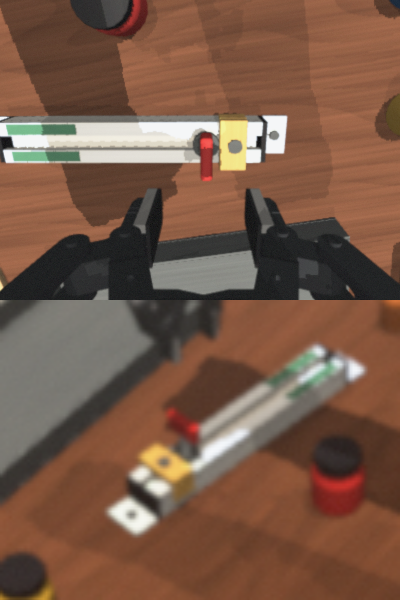

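The wing stands crosswise next to the brass stop (crop at 205,155). Its top is at z = 94 mm, which matches the locked height of 20 + 74 mm, and the stop hasn't moved.

```bash
python3 -c "
from workcell import bot
print(bot.job_done())"
```

```text
the job is handed in; nothing more can be done
None
```

The red-winged stud is in the rail, upright, turned crosswise and clamped under the lips against the brass stop; the stop measured unmoved, I saw nothing else disturbed, and I handed the job in at about 18 s.

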